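# Sort the metal offcuts by kind on the silversmith's bench

### The job

Sort the five metal pieces on the bench into the three black trays by metal: each tray's swatch strip shows whether copper, brass or steel belongs in it. Set each piece down (do not drop it) on the tray's floor the same way up as you found it, with pieces that share a tray side by side and not touching, and leave the jar and the hammer where they are.

Things in the scene. Friction and masses are not known exactly. Their poses are not given: they have to be found in the camera images.
- copper_tube: copper (reddish) tube offcut standing upright, 36 mm outside, 28 mm bore, 45 mm tall, about 160 g. Origin: centre of the lower end; z up along the tube
- copper_bar: copper (reddish) flat bar offcut lying flat, 80 (x) by 22 (y) by 16 (z) mm, about 250 g. Origin: centre of the underside; x along the bar, z up
- brass_bushing: brass (yellow) flanged bushing standing upright on its flange: flange 48 mm across and 6 mm thick, above it a barrel 30 mm across up to 38 mm height (dark bore mark on top), about 250 g. Origin: centre of the underside; z up
- steel_gear: steel (grey) gear lying flat with its hub up: toothed disc 52 mm across and 10 mm thick, above it a hub 28 mm across up to 28 mm height (dark bore mark on top), about 240 g. Origin: centre of the underside; z up
- steel_punch: steel (grey) doming punch lying down, 84 mm long: square shank 20 by 20 mm from x = -42 to +16 mm, thin neck, ball 20 mm across at the +x end; about 210 g, centre of mass near x = -8 mm. Origin: underside, at half length; x along the punch towards the ball, z up
- copper_tray: black plastic tray, fixed to the bench, 120 (x) by 146 (y) mm outside, 110 by 136 mm inside, rim 22 mm high, walls 5 mm, inner floor 5 mm above the bench; a copper (reddish) swatch strip 22 by 104 mm on an 18 mm high ledge (26 by 110 mm) along the outside of its +x side tells what belongs in it. Origin: centre of the underside, on the bench; x towards the swatch, z up
- brass_tray: black plastic tray, fixed to the bench, 120 (x) by 146 (y) mm outside, 110 by 136 mm inside, rim 22 mm high, walls 5 mm, inner floor 5 mm above the bench; a brass (yellow) swatch strip 22 by 104 mm on an 18 mm high ledge (26 by 110 mm) along the outside of its +x side tells what belongs in it. Origin: centre of the underside, on the bench; x towards the swatch, z up
- steel_tray: black plastic tray, fixed to the bench, 120 (x) by 146 (y) mm outside, 110 by 136 mm inside, rim 22 mm high, walls 5 mm, inner floor 5 mm above the bench; a steel (grey) swatch strip 22 by 104 mm on an 18 mm high ledge (26 by 110 mm) along the outside of its +x side tells what belongs in it. Origin: centre of the underside, on the bench; x towards the swatch, z up
- jar: bystander: amber glass jar with black lid, 70 mm across, 90 mm tall, standing at the left (+y) of the trays. Origin: centre of the underside
- hammer: bystander: hammer lying at the right (-y) of the work, about 240 mm long. Origin: underside, about half way along; x from handle to head

How it is judged (in metres and radians):
At the end, for the whole second after the job is handed in: Every piece is in the tray of its metal: origin within the inner walls and less than 4 mm above the inner floor, tilted less than 0.12 rad from upright (the way up it started), slower than 0.02 m/s, released, and not touching the other piece in its tray (x of copper_tube in the frame of copper_tray between -0.052 and 0.052 m and y of copper_tube in the frame of copper_tray between -0.065 and 0.065 m and z of each of copper_tube, copper_bar in the frame of copper_tray below 0.009 m and angle between each of copper_tube, copper_bar, brass_bushing, steel_gear, steel_punch's own z axis and vertical below 0.12 rad and linear speed of each of copper_tube, copper_bar, brass_bushing, steel_gear, steel_punch below 0.02 m/s and x of copper_bar in the frame of copper_tray between -0.052 and 0.052 m and y of copper_bar in the frame of copper_tray between -0.065 and 0.065 m and x of brass_bushing in the frame of brass_tray between -0.052 and 0.052 m and y of brass_bushing in the frame of brass_tray between -0.065 and 0.065 m and z of brass_bushing in the frame of brass_tray below 0.009 m and x of steel_gear in the frame of steel_tray between -0.052 and 0.052 m and y of steel_gear in the frame of steel_tray between -0.065 and 0.065 m and z of each of steel_gear, steel_punch in the frame of steel_tray below 0.009 m and x of steel_punch in the frame of steel_tray between -0.052 and 0.052 m and y of steel_punch in the frame of steel_tray between -0.065 and 0.065 m and contact force between copper_tube and copper_bar below 0.05 N and contact force between steel_gear and steel_punch below 0.05 N).
It fails at once if the jar or the hammer is shifted by more than 25 mm (distance of any of jar, hammer from where it was at the start of the episode above 0.025 m).
It fails at once if a metal piece is dropped from more than about 4 cm or thrown (moves faster than 0.9 m/s with no finger on it) ((linear speed of copper_tube above 0.9 m/s and contact force between copper_tube and the fingers below 0.01 N) or (linear speed of copper_bar above 0.9 m/s and contact force between copper_bar and the fingers below 0.01 N) or (linear speed of brass_bushing above 0.9 m/s and contact force between brass_bushing and the fingers below 0.01 N) or (linear speed of steel_gear above 0.9 m/s and contact force between steel_gear and the fingers below 0.01 N) or (linear speed of steel_punch above 0.9 m/s and contact force between steel_punch and the fingers below 0.01 N)).
It also fails if it takes over 118 s, if anything falls off the work surface, if the arm or the gripper's body presses on something with over 40 N, if the wrist force passes 120 N, or if a joint passes its speed limit or range.

### The arm

A 6-joint arm with a two-finger parallel gripper is mounted at the origin on the work surface. World frame = base frame: x ahead of the robot, y to its left, z up, the work surface at z = 0. Lengths are in mm, angles in rad, forces in N, time in s.
With the tool pointing down it reaches from about 275 to 1000 mm from the base axis. Payload 8.4 kg.
Tool frame: the origin (TCP) lies at the very end of the fingers, on their centre line; the grasp point (between the pads) lies 19 mm behind it; z points along the fingers, y is the line along which they close (so a half turn about z gives the same grasp; the last joint's range is limited). The gripper opens to 85 mm and grips with 20 to 120 N. Pads are 22 mm wide; open, the fingers measure 114 mm over their backs; the gripper's body (76 mm by 85 mm) begins 54 mm behind the grasp point. The pads swing forward as they close: fully open they stand 13 mm farther back than shut.
Start: joints at [-1.125, 0.353, 1.633, -0, 1.155, -0.002], TCP at [270.614, -563.379, 231.281] pointing down, gripper open.
Joint ranges: [-2.63, 2.63], [-0.92, 2.1], [0.06, 2.66], [-1.3, 4.44], [0, 2.69], [-3.02, 3.02]. Speed limits (rad/s): [2.22, 2.22, 2.79, 3.14, 3.14, 3.14].

### API

Orientations are given as [roll, pitch, yaw] about the fixed x, y, z axes, in that order (R = Rz(yaw) Ry(pitch) Rx(roll)).
In Python, from rig import sensors, grab_frame, camera_params, order gives the robot as it stands. The module is installed in compiled form; this text tells all that it offers.
- The arm moves only by the tool move_arm, never from a script. Its argument "motion" is a list of rows, each a list of 7 numbers: the turn, a rotation vector about the tool's x, y, z in parts of the range, where 1.0 means pi rad, then the shift along the tool's x, y, z in normalised numbers (1 is 0.8 m), then the finger opening in m, from 0 to 0.0854. A call has 1 to 8 rows; each row is the pose to reach, as a shift and turn from the pose commanded when the call began, along the tool's axes at that moment; what a row does not reach only later rows make up. A row lasts 1/8 s, in which the tool goes at most 62.5 mm and 10.7 degrees, less where a joint would pass 70% of its speed; a pose out of reach is approached as far as the arm can. A shift or turn number past 1, either way, is cut back to 1. A call with a gripper value outside its range is refused whole. The fingers move at their own pace and stop on an object; "grip_force" is the grip in N (left out, the last holds). Time passes only in rows, so rows that repeat a pose let the fingers close. It gives the time, the measured TCP pose, the force, the opening and the grip force at its end, in the units of the state.
- sensors.sense(): the state, without advancing time (a new reading comes with each control period).
- grab_frame(name): name is "side" or "top" or "wrist"; returns (picture, depth): 400x640x3 uint8, red, green, blue; 400x640 float32, mm along the optical axis (not along the pixel's ray), 0 where there is no reading.
- camera_params(name): a dict with "camera_matrix" (3x3 intrinsics, pixels), "world_from_camera" (4x4, takes a point from camera to world coordinates). Camera axes: x right, y down, z forward; pixel columns grow to the right and rows downward; lengths in mm; the calibration is good to about 2 mm. A picture is of the moment at which its call begins: read the wrist's pose just before it. camera_params takes no time and is no camera call; for the wrist camera it gives the pose at the moment of the call.
- order.sign_off(): hands the job in; it is judged then, once.
The state is a dict: "clock": time; "qpos": joint angles; "qvel": joint speeds; "joint_efforts": joint torques, N m; "eef_pos": TCP position; "tcp_rot": TCP orientation; "contact_force": force on the tool from outside, world axes, zero at the start; "wrist_torque": the same for the moment, N m; "opening": opening from 0.0 (shut) to 1.0 (fully open); "grasp_force": force on a finger pad.
Only numpy, scipy, OpenCV 4.12 (cv2) and the standard library are available. Lean on these libraries where they do the work, as an engineer would, in place of code of your own. Each camera call takes 0.05 s, during which the arm holds its last target. There are 200 camera calls.

## Working session

There is one attempt and no reset: what is moved stays moved. The work goes in short steps, Python scripts to look and compute and a tool call to move; the robot and the scene stay as the last step left them, time stands still between calls to the robot, and variables do not carry over. Pictures are saved under pics/ and viewed, at most 14 in all, crops included, and the job is handed in when it is done.

Besides the shell and the picture viewer there is one more tool, called after "Call:" by a JSON object that holds its "name" and its "arguments". move_arm: Moves the arm, as the interface text tells. Its arguments: {"type":"object","properties":{"motion":{"type":"array","items":{"type":"array","items":{"type":"number"}}},"grip_force":{"type":"number"}},"required":["motion"]}

```bash
mkdir -p pics
python3 - <<'E'
from rig import sensors, grab_frame, camera_params
import cv2,numpy as np
for n in ["top","side"]:
    p,d=grab_frame(n); cv2.imwrite(f"pics/{n}0.png",p[:,:,::-1]); np.save(f"pics/{n}0.npy",d)
    c=camera_params(n); print(n,np.round(c["camera_matrix"],1).tolist(),np.round(c["world_from_camera"],3).tolist())
print(sensors.sense())
E
```

```text
top [[391.4, 0.0, 312.0], [0.0, 391.4, 198.2], [0.0, 0.0, 1.0]] [[0.024, -0.997, 0.07, 435.867], [-1.0, -0.024, 0.001, 0.018], [0.001, -0.07, -0.998, 1216.148], [0.0, 0.0, 0.0, 1.0]]
side [[399.4, 0.0, 320.9], [0.0, 399.4, 199.6], [0.0, 0.0, 1.0]] [[1.0, 0.002, 0.028, 469.947], [-0.02, -0.664, 0.747, -829.282], [0.02, -0.748, -0.664, 766.169], [0.0, 0.0, 0.0, 1.0]]
{'clock': 0.1, 'qpos': array([-1.12541372e+00,  3.53621694e-01,  1.63407496e+00,  1.72722607e-05,
        1.15520884e+00, -2.39577595e-03]), 'qvel': array([-1.59581579e-05, -1.17173887e-04, -4.25692829e-03,  1.78432215e-03,
        1.35591851e-03, -1.37396607e-03]), 'joint_efforts': array([ 4.49804875e-04, -6.06354260e+01, -3.42818177e+01,  4.24078360e-05,
        3.93813287e-03,  5.49501650e-06]), 'eef_pos': array([ 270.41925459, -562.97941807,  230.60352146]), 'tcp_rot': array([-3.14027986e+00, -1.89380834e-05,  4.47771390e-01]), 'contact_force': array([-0.1568714 , -0.0313406 ,  0.63753594]), 'wrist_torque': array([ 0.05928487, -0.01910958,  0.02206829]), 'grasp_force': 0.0, 'opening': 1.0013780221215227}
```

View pics/top0.png

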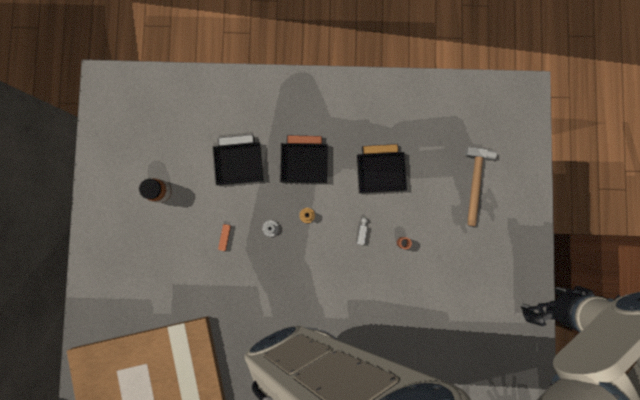

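View pics/side0.png

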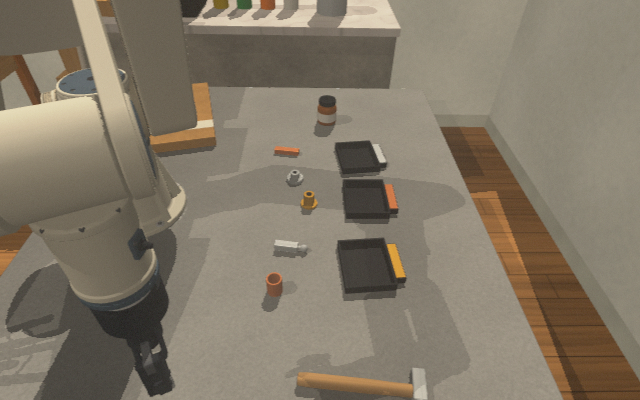

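The top view shows, left to right, the steel tray (238,162), copper tray (304,162) and brass tray (382,172). The pieces are the bar (225,238), gear (271,229), bushing (308,215), punch (363,231, ball up) and tube (405,243). The side view agrees. Next I'll measure them with depth and an enlarged crop.

```bash
cat > h.py <<'E'
from rig import sensors, grab_frame, camera_params
import cv2,numpy as np
def cloud(n,d,c=None):
    c=c or camera_params(n);K=c["camera_matrix"];T=np.array(c["world_from_camera"])
    v,u=np.mgrid[:400,:640]
    P=np.stack([(u-K[0][2])/K[0][0]*d,(v-K[1][2])/K[1][1]*d,d],-1)
    return P@T[:3,:3].T+T[:3,3]
def blobs(W,d,zmin=6,box=(350,720,-330,450)):
    m=((W[...,2]>zmin)&(W[...,2]<150)&(d>0)&(W[...,0]>box[0])&(W[...,0]<box[1])&(W[...,1]>box[2])&(W[...,1]<box[3])).astype(np.uint8)
    n,L,st,ce=cv2.connectedComponentsWithStats(m)
    for i in range(1,n):
        if st[i,4]<25: continue
        q=W[L==i]
        r=cv2.minAreaRect(q[:,:2].astype(np.float32))
        print("px",np.round(ce[i]),"n",st[i,4],"rect",np.round(r[0],1),np.round(r[1],1),"ang",round(r[2],1),"z",np.round(np.percentile(q[:,2],[5,50,95]),1))
E
python3 - <<'E'
from h import *
for n in ["top","side"]:
    d=np.load(f"pics/{n}0.npy");W=cloud(n,d);print(n,"bench z",np.median(W[(abs(W[...,0]-450)<20)&(abs(W[...,1]-0)<250)][:,2]))
    blobs(W,d)
p=cv2.imread("pics/top0.png")[130:260,200:420]
cv2.imwrite("pics/topc.png",cv2.resize(p,None,fx=3.6,fy=3.6,interpolation=cv2.INTER_CUBIC))
E
```

```text
top bench z 1.2251789121282854
px [236. 154.] n 744 rect [635.6 236.6] [147.1 146.8] ang 7.2 z [ 7.1 18.6 23.7]
px [303. 152.] n 667 rect [641.8  30.8] [145.3 145.7] ang 0.2 z [ 7.2 18.9 23.5]
px [381. 162.] n 722 rect [ 618.8 -209.8] [146.3 147.7] ang 4.6 z [ 7.2 18.9 23.7]
px [163. 190.] n 190 rect [531.8 444. ] [51.3 11.7] ang 0.1 z [10.8 53.1 89. ]
px [306. 215.] n 98 rect [471.   17.3] [37.1 35. ] ang 46.6 z [ 6.5 36.2 40.3]
px [362. 232.] n 174 rect [ 423.6 -153.7] [20.3 81.8] ang 81.3 z [12.3 18.1 22.8]
px [269. 228.] n 192 rect [426. 129.] [49.1 46.1] ang 1.4 z [ 7.  11.1 29.4]
px [223. 237.] n 200 rect [393.7 269.2] [22.9 80.4] ang 80.1 z [10.1 14.9 18.5]
px [403. 243.] n 102 rect [ 391.2 -277.5] [35.3 34.2] ang 3.2 z [ 9.8 37.2 46.1]
side bench z 0.4189486106987488
px [326. 113.] n 284 rect [530.1 441.4] [54.5 17. ] ang 0.1 z [10.5 47.6 88. ]
px [361. 156.] n 725 rect [633.1 234.3] [146.6 154.7] ang 7.0 z [ 6.6 17.6 23.2]
px [286. 150.] n 154 rect [391.4 265.7] [27.7 79.4] ang 78.5 z [ 6.6 14.8 17.9]
px [349. 154.] n 30 rect [602.8 254. ] [38.6 51. ] ang 38.4 z [6.1 6.7 8.4]
px [294. 177.] n 175 rect [421.9 122.6] [45.2 50.9] ang 84.1 z [ 7.3 11.6 29.2]
px [372. 198.] n 914 rect [639.9  28.5] [146.2 152.3] ang 0.6 z [ 6.5 18.5 23. ]
px [308. 199.] n 186 rect [467.3  11.6] [44.1 39. ] ang 29.4 z [ 6.6 25.8 39.8]
px [375. 264.] n 1316 rect [ 616.6 -211.3] [146.8 151.2] ang 4.7 z [ 6.9 19.1 23.2]
px [289. 246.] n 282 rect [ 422.  -156.7] [25.  84.2] ang 80.0 z [ 8.2 18.6 21.7]
px [274. 283.] n 326 rect [ 389.6 -281.7] [36.6 34.1] ang 67.0 z [ 9.8 32.1 46.1]
```

View pics/topc.png

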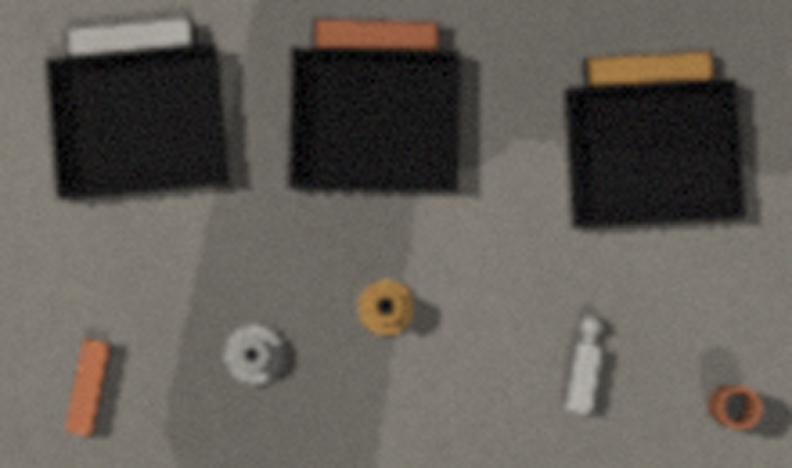

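Tray edges and bar and punch sizes match what was given. The two cameras differ by about 2 mm, so I'll average them. I'll take piece centres from their top faces and work out the first move.

```bash
cat > go.py <<'E'
import sys
from h import *
from scipy.spatial.transform import Rotation as Ro
x,y,z,yaw=map(float,sys.argv[1:5])
s=sensors.sense();R=Ro.from_euler("xyz",s["tcp_rot"]);T=Ro.from_euler("xyz",[np.pi,0,np.radians(yaw)])
print("turn",np.round((R.inv()*T).as_rotvec(),3),"shift",np.round(R.inv().apply(np.array([x,y,z])-s["eef_pos"])/1000,4),"at",np.round(s["eef_pos"],1),"t",round(s["clock"],2))
E
python3 go.py 390 -280 120 0
python3 - <<'E'
from h import *
G=dict(tube=(390,-280,40,50),bushing=(469,14,33,44),gearhub=(424,126,24,34),geardisc=(424,126,7,14),punch=(423,-155,16,24),bar=(392,267,12,20))
for n in ["top","side"]:
    d=np.load(f"pics/{n}0.npy");W=cloud(n,d)
    for k,(x,y,a,b) in G.items():
        q=W[(np.hypot(W[...,0]-x,W[...,1]-y)<48)&(W[...,2]>a)&(W[...,2]<b)]
        r=cv2.minAreaRect(q[:,:2].astype(np.float32));print(n,k,len(q),np.round(r[0],1),np.round(r[1],1),round(r[2]))
E
```

```text
turn [-0.001  0.     0.448] shift [ 0.2303 -0.2032  0.1109] at [ 270.4 -563.   230.6] t 0.1
top tube 46 [ 389.9 -277.9] [32.8 33.6] 3
top bushing 70 [467.9  16.1] [24.1 27.2] 2
top gearhub 60 [426.1 128.7] [24.2 24.7] 1
top geardisc 109 [426. 129.] [49.1 46.1] 1
top punch 130 [ 423.  -153.6] [20.3 80.7] 81
top bar 169 [394.5 269.2] [22.6 79. ] 80
side tube 100 [ 389.1 -281.7] [34.8 35.6] 57
side bushing 73 [465.9  13.3] [27.7 29.4] 25
side gearhub 49 [422.9 123.6] [24.2 26.7] 3
side geardisc 99 [421.9 122.6] [45.2 50.9] 84
side punch 185 [ 421.  -155.6] [23.4 81.6] 84
side bar 115 [391.3 265.9] [27.7 79.1] 78
```

The manual's scale: shifts go in shares of 0.8 m and turns go in shares of pi rad. Converting my numbers, 0.23 m is 0.2875, 0.21 m is 0.2625, 0.448 rad is 0.1426.

Call:
{"name": "move_arm", "arguments": {"motion": [[0,0,0.0223,0.0438,-0.0388,0.0213,0.0854],[0,0,0.0446,0.0875,-0.0775,0.0425,0.0854],[0,0,0.0668,0.1313,-0.1163,0.0638,0.0854],[0,0,0.0891,0.175,-0.155,0.085,0.0854],[0,0,0.1114,0.2188,-0.1938,0.1063,0.0854],[0,0,0.1337,0.2625,-0.2313,0.125,0.0854],[0,0,0.1426,0.2875,-0.2538,0.1388,0.0854],[0,0,0.1426,0.2875,-0.2538,0.1388,0.0854]], "grip_force": 60}}

```text
clock: 1.1
eef_pos: [389.8, -279.0, 119.4]
tcp_rot: [-3.14, 0.002, 0.002]
contact_force: [-0.4, -0.2, 0.4]
opening: 1.002
grasp_force: 0.0
```

```bash
python3 go.py 389.5 -279.8 9 0
python3 - <<'E'
from h import *
c=camera_params("wrist");p,d=grab_frame("wrist");cv2.imwrite("pics/w1.png",p[:,:,::-1]);W=cloud("wrist",d,c)
print(np.round(np.array(c["world_from_camera"]),2).tolist())
blobs(W,d)
E
```

```text
turn [-0.001  0.002  0.002] shift [-1.000e-04  1.000e-03  1.104e-01] at [ 389.8 -279.   119.4] t 1.1
[[0.0, -0.96, -0.27, 458.3], [-1.0, -0.0, 0.0, -279.37], [-0.0, 0.27, -0.96, 262.06], [0.0, 0.0, 0.0, 1.0]]
px [172. 152.] n 2992 rect [ 426.  -156.5] [20.8 84.1] ang 80.9 z [ 9.5 19.4 21. ]
px [325. 196.] n 1597 rect [ 393.4 -280.4] [34.8 35.5] ang 53.6 z [10.3 39.9 45.7]
px [220. 264.] n 914 rect [ 390.  -230.2] [22.9 14.2] ang 0.8 z [134.6 143.3 149.4]
px [424. 265.] n 827 rect [ 390.9 -322.6] [ 6.9 23.7] ang 74.2 z [134.3 142.7 149.1]
```

View pics/w1.png

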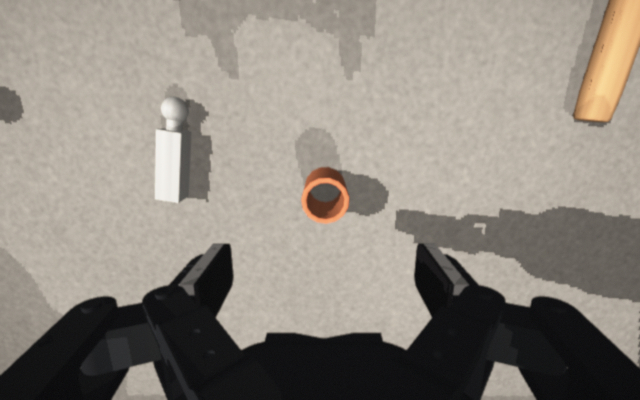

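The wrist view shows the tube at (325,196) between the open pads, and the punch at (172,152) with its ball forward. The open pad tips are about 15 mm behind the TCP, so the TCP is the shut-finger end. Next I descend and grip.

Scaled: 0.11 m is 0.1375, 0.09 m is 0.1125.

Call:
{"name": "move_arm", "arguments": {"motion": [[0,0,0,0.0025,0.0013,0.0625,0.0854],[0,0,0,0.0025,0.0013,0.1125,0.0854],[0,0,0,0.0025,0.0013,0.1375,0.0854],[0,0,0,0.0025,0.0013,0.1375,0.06],[0,0,0,0.0025,0.0013,0.1375,0.03],[0,0,0,0.0025,0.0013,0.1375,0.03],[0,0,0,0.0025,0.0013,0.1375,0.03],[0,0,0,0.0025,0.0013,0.1375,0.03]]}}

```text
clock: 2.15
eef_pos: [392.7, -282.5, 11.7]
tcp_rot: [3.14, -0.002, 0.0]
contact_force: [-2.1, 0.1, 6.5]
opening: 0.413
grasp_force: 59.0
```

Scaled: -0.225 m is -0.2813, 0.09 m is 0.1125.

Call:
{"name": "move_arm", "arguments": {"motion": [[0,0,0,0,0,-0.0375,0.03],[0,0,0,0,0,-0.1,0.03],[0,0,0,0.025,-0.03,-0.125,0.03],[0,0,0,0.0688,-0.0825,-0.125,0.03],[0,0,0,0.1125,-0.1363,-0.125,0.03],[0,0,0,0.1563,-0.19,-0.125,0.03],[0,0,0,0.2,-0.2438,-0.125,0.03],[0,0,0,0.2313,-0.2813,-0.125,0.03]]}}

```text
clock: 3.15
eef_pos: [578.7, -54.9, 111.4]
tcp_rot: [3.141, -0.002, 0.001]
contact_force: [0.4, 0.3, -1.9]
opening: 0.406
grasp_force: 60.4
```

```bash
python3 go.py 628 3.6 100 0.4
```

```text
turn [ 0.    -0.002 -0.006] shift [ 0.0494 -0.0584  0.0115] at [578.7 -54.9 111.4] t 3.15
```

Scaled: -0.058 m is -0.0725, 0.05 m is 0.0625.

Call:
{"name": "move_arm", "arguments": {"motion": [[0,0,0,0.0313,-0.0375,0,0.03],[0,0,0,0.0613,-0.0725,0.0125,0.03],[0,0,0,0.0613,-0.0725,0.0375,0.03],[0,0,0,0.0613,-0.0725,0.0625,0.03],[0,0,0,0.0613,-0.0725,0.0625,0.03]]}}

```text
clock: 3.78
eef_pos: [623.7, 0.3, 58.3]
tcp_rot: [3.141, 0.004, -0.001]
contact_force: [-0.8, -0.4, -1.8]
opening: 0.409
grasp_force: 60.4
```

```bash
python3 go.py 628 3.6 18 0.4
python3 - <<'E'
from h import *
c=camera_params("wrist");p,d=grab_frame("wrist");cv2.imwrite("pics/w2.png",p[:,:,::-1]);W=cloud("wrist",d,c);np.save("pics/w2.npy",W)
p,d=grab_frame("side");W=cloud("side",d)
m=(abs(W[...,0]-628)<80)&(abs(W[...,1]-10)<70)&(W[...,2]>25)&(p[...,0].astype(int)>p[...,2]*1.6)
q=W[m];print(len(q),np.percentile(q[:,2],[1,5,50,95]),np.median(q,0)) if len(q) else 0
cv2.imwrite("pics/s2.png",cv2.resize(p[80:300,230:450,::-1],None,fx=2.6,fy=2.6))
E
```

```text
turn [ 0.     0.004 -0.008] shift [ 0.0045 -0.0033  0.0402] at [6.237e+02 3.000e-01 5.830e+01] t 3.77
77 [ 48.07756105  49.57858094  76.53689518 106.64629174] [608.44479781 -10.90534161  76.53689518]
```

View pics/w2.png

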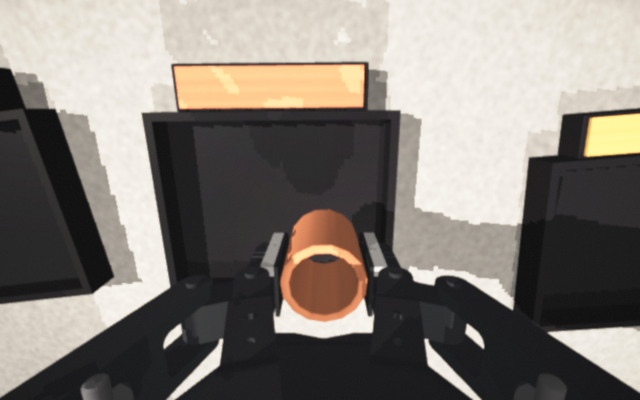

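The tube hangs upright between the pads at (325,265) over the copper tray, on its right half. Lowering.

Scaled: 0.037 m is 0.0463, 0.032 m is 0.04.

Call:
{"name": "move_arm", "arguments": {"motion": [[0,0,0,0.0025,-0.0025,0.025,0.03],[0,0,0,0.0025,-0.0025,0.04,0.03],[0,0,0,0.0025,-0.0025,0.0463,0.03],[0,0,0,0.0025,-0.0025,0.0463,0.03],[0,0,0,0.0025,-0.0025,0.0463,0.03]]}}

```text
clock: 4.5
eef_pos: [628.4, 3.2, 23.6]
tcp_rot: [-3.142, -0.0, -0.0]
contact_force: [-0.8, 0.2, -1.5]
opening: 0.411
grasp_force: 60.4
```

Scaled: 0.005 m is 0.0063, 0.004 m is 0.005.

Call:
{"name": "move_arm", "arguments": {"motion": [[0,0,0,0,0,0.0025,0.03],[0,0,0,0,0,0.005,0.03],[0,0,0,0,0,0.0063,0.03],[0,0,0,0,0,0.0063,0.03]]}}

```text
clock: 5.0
eef_pos: [628.0, 3.2, 18.2]
tcp_rot: [-3.142, 0.0, -0.0]
contact_force: [0.4, 0.0, -1.5]
opening: 0.411
grasp_force: 60.4
```

Scaled: 0.002 m is 0.0025, 0.001 m is 0.0013.

Call:
{"name": "move_arm", "arguments": {"motion": [[0,0,0,0,0,0.0013,0.03],[0,0,0,0,0,0.0025,0.03],[0,0,0,0,0,0.0025,0.03],[0,0,0,0,0,0.0025,0.03]]}}

```text
clock: 5.5
eef_pos: [628.2, 3.1, 16.8]
tcp_rot: [-3.142, -0.0, -0.0]
contact_force: [-2.7, -0.2, 6.2]
opening: 0.409
grasp_force: 61.1
```

Scaled: -0.1 m is -0.125, -0.09 m is -0.1125, 0.1 rad is 0.0318.

Call:
{"name": "move_arm", "arguments": {"motion": [[0,0,0,0,0,0,0.04],[0,0,0,0,0,0,0.046],[0,0,0,0,0,0,0.048],[0,0,0,0,0,-0.0375,0.048],[0,0,0,0,0,-0.1,0.06],[0,0,0,-0.0375,-0.0425,-0.125,0.0854],[0,0,0.0159,-0.075,-0.0838,-0.125,0.0854],[0,0,0.0318,-0.1125,-0.125,-0.125,0.0854]]}}

```text
clock: 6.5
eef_pos: [537.4, 104.0, 116.8]
tcp_rot: [-3.141, -0.001, -0.102]
contact_force: [0.7, 0.5, -0.8]
opening: 1.0
grasp_force: 0.0
```

```bash
python3 go.py 394 267.5 110 -10.3
```

```text
turn [-0.    -0.001  0.077] shift [-0.1594 -0.148   0.0067] at [537.4 104.  116.8] t 6.5
```

Scaled: -0.159 m is -0.1988, -0.148 m is -0.185, 0.077 rad is 0.0245.

Call:
{"name": "move_arm", "arguments": {"motion": [[0,0,0.0064,-0.05,-0.0463,0.0025,0.0854],[0,0,0.0127,-0.1,-0.0925,0.005,0.0854],[0,0,0.0191,-0.15,-0.1388,0.0075,0.0854],[0,0,0.0245,-0.1875,-0.1738,0.0088,0.0854],[0,0,0.0245,-0.1988,-0.185,0.0088,0.0854],[0,0,0.0245,-0.1988,-0.185,0.0088,0.0854]]}}

```text
clock: 7.25
eef_pos: [394.8, 266.6, 109.4]
tcp_rot: [-3.141, -0.0, -0.175]
contact_force: [-0.2, -0.2, 0.7]
opening: 1.001
grasp_force: 0.0
```

```bash
python3 go.py 394 267.5 4 -10.3
python3 - <<'E'
from h import *
c=camera_params("wrist");p,d=grab_frame("wrist");cv2.imwrite("pics/w3.png",p[:,:,::-1]);W=cloud("wrist",d,c)
blobs(W,d)
p,d=grab_frame("top");blobs(cloud("top",d),d);cv2.imwrite("pics/t3.png",p[:,:,::-1])
E
```

```text
turn [-0.    -0.     0.004] shift [-0.001  -0.0007  0.1054] at [394.8 266.6 109.4] t 7.25
px [628.  43.] n 1096 rect [468.8  29.5] [46.5 21.4] ang 4.8 z [ 6.1  7.1 16. ]
px [29. 59.] n 4448 rect [532.4 443.2] [13.6 54.6] ang 90.0 z [ 8.9 31.8 51.3]
px [493. 125.] n 3565 rect [426.7 127.3] [52. 52.] ang 68.6 z [ 8.7 11.  28.9]
px [322. 193.] n 2656 rect [395.7 267.6] [22.  79.7] ang 80.3 z [14.9 16.1 17.1]
px [214. 271.] n 1734 rect [404.3 309.3] [23.  14.8] ang 25.8 z [125.7 139.4 149. ]
px [433. 271.] n 1734 rect [389.3 222.2] [15.3 22.8] ang 41.0 z [125.8 139.3 149. ]
px [236. 154.] n 723 rect [635.9 236.9] [147.7 146.9] ang 6.9 z [ 7.3 18.7 23.2]
px [303. 153.] n 677 rect [642.4  30.8] [146.6 145.9] ang 0.2 z [ 6.7 18.9 23.5]
px [381. 162.] n 733 rect [ 619.  -209.5] [146.3 147. ] ang 4.6 z [ 7.  19.  23.6]
px [312. 163.] n 108 rect [630.9   5.7] [44.9 46. ] ang 54.7 z [ 6.2 42.4 51. ]
px [163. 190.] n 188 rect [531.  444.1] [49.4 11.5] ang 0.3 z [13.6 55.  89. ]
px [306. 215.] n 110 rect [468.6  18. ] [43.  33.2] ang 73.2 z [ 6.3 34.9 39.5]
px [362. 232.] n 175 rect [ 423.5 -154.2] [20.5 81.8] ang 80.8 z [12.  18.2 22. ]
px [270. 228.] n 190 rect [424.5 127.6] [46.1 49.6] ang 1.4 z [ 6.6 11.3 29. ]
px [225. 230.] n 88 rect [415.3 265.5] [21.9 36.9] ang 82.0 z [ 9.1 14.8 18.1]
```

View pics/w3.png

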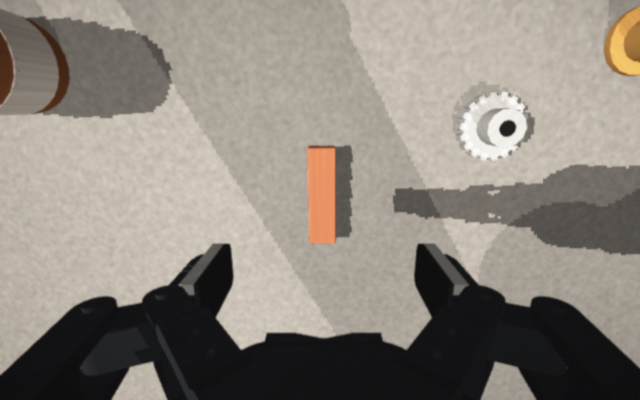

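The bar at (322,195) sits centred and aligned between the pads, and the gear is at (493,125). I descend and grip the bar.

Scaled: 0.106 m is 0.1325, 0.105 m is 0.1313.

Call:
{"name": "move_arm", "arguments": {"motion": [[0,0,0,0.0013,-0.0013,0.0625,0.0854],[0,0,0,0.0013,-0.0013,0.1125,0.07],[0,0,0,0.0013,-0.0013,0.1313,0.05],[0,0,0,0.0013,-0.0013,0.1325,0.04],[0,0,0,0.0013,-0.0013,0.1325,0.016],[0,0,0,0.0013,-0.0013,0.1325,0.016],[0,0,0,0.0013,-0.0013,0.1325,0.016],[0,0,0,0.0013,-0.0013,0.1325,0.016]], "grip_force": 80}}

```text
clock: 8.35
eef_pos: [396.9, 267.6, 4.7]
tcp_rot: [-3.14, -0.002, -0.177]
contact_force: [0.7, -3.2, 7.8]
opening: 0.23
grasp_force: 79.6
```

```bash
python3 go.py 628 62.6 100 0.4
```

```text
turn [-0.001 -0.002 -0.184] shift [ 0.2638  0.1609 -0.095 ] at [396.9 267.6   4.7] t 8.35
```

Scaled: 0.22 m is 0.275, -0.095 m is -0.1188, -0.184 rad is -0.0586.

Call:
{"name": "move_arm", "arguments": {"motion": [[0,0,0,0,0,-0.0375,0.016],[0,0,0,0,0,-0.0938,0.016],[0,0,-0.0095,0.025,0.015,-0.1188,0.016],[0,0,-0.0191,0.075,0.0463,-0.1188,0.016],[0,0,-0.0286,0.125,0.0763,-0.1188,0.016],[0,0,-0.0382,0.175,0.1063,-0.1188,0.016],[0,0,-0.0477,0.225,0.1375,-0.1188,0.016],[0,0,-0.0586,0.275,0.1675,-0.1188,0.016]]}}

```text
clock: 9.35
eef_pos: [589.8, 95.3, 98.9]
tcp_rot: [-3.141, -0.001, 0.008]
contact_force: [0.5, 0.3, -3.6]
opening: 0.227
grasp_force: 79.3
```

```bash
python3 go.py 628 62.6 60 0.4
python3 - <<'E'
from h import *
p,d=grab_frame("wrist");cv2.imwrite("pics/w4.png",p[:,:,::-1])
E
```

```text
turn [-0.    -0.001  0.001] shift [0.0379 0.033  0.0389] at [589.8  95.3  98.9] t 9.35
```

View pics/w4.png

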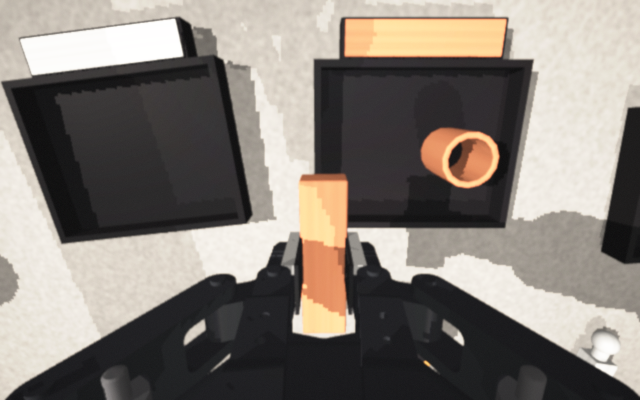

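The bar is held level at (323,255), and the tube stands upright in the tray's right half (465,155). Moving over the left half and lowering.

Scaled: 0.084 m is 0.105, 0.033 m is 0.0413.

Call:
{"name": "move_arm", "arguments": {"motion": [[0,0,0,0.0238,0.0213,0.0125,0.016],[0,0,0,0.0475,0.0413,0.0375,0.016],[0,0,0,0.0475,0.0413,0.0625,0.016],[0,0,0,0.0475,0.0413,0.0875,0.016],[0,0,0,0.0475,0.0413,0.105,0.016],[0,0,0,0.0475,0.0413,0.105,0.016],[0,0,0,0.0475,0.0413,0.105,0.016]]}}

```text
clock: 10.28
eef_pos: [627.3, 64.1, 14.8]
tcp_rot: [-3.142, -0.001, 0.007]
contact_force: [-0.7, -0.7, -2.2]
opening: 0.234
grasp_force: 79.3
```

Scaled: 0.005 m is 0.0063, 0.004 m is 0.005.

Call:
{"name": "move_arm", "arguments": {"motion": [[0,0,0,0,0,0.0025,0.016],[0,0,0,0,0,0.005,0.016],[0,0,0,0,0,0.0063,0.016],[0,0,0,0,0,0.0063,0.016]]}}

```text
clock: 10.78
eef_pos: [627.1, 63.7, 9.8]
tcp_rot: [-3.142, -0.0, 0.007]
contact_force: [-1.7, -0.4, 4.1]
opening: 0.231
grasp_force: 80.0
```

Scaled: -0.14 m is -0.175, -0.1 m is -0.125.

Call:
{"name": "move_arm", "arguments": {"motion": [[0,0,0,0,0,0,0.025],[0,0,0,0,0,0,0.03],[0,0,0,0,0,0,0.032],[0,0,0,0,0,-0.0375,0.032],[0,0,0,0,0,-0.1,0.05],[0,0,0,-0.05,-0.0163,-0.125,0.0854],[0,0,0,-0.1125,-0.035,-0.125,0.0854],[0,0,0,-0.175,-0.055,-0.125,0.0854]]}}

```text
clock: 11.78
eef_pos: [485.6, 107.0, 109.7]
tcp_rot: [-3.141, -0.001, 0.006]
contact_force: [0.2, 0.6, -0.2]
opening: 0.998
grasp_force: 0.0
```

```bash
python3 go.py 425.5 126.7 100 0
```

```text
turn [-0.    -0.001  0.006] shift [-0.06   -0.02    0.0096] at [485.6 107.  109.7] t 11.78
```

Scaled: 0.065 m is 0.0813, -0.06 m is -0.075.

Call:
{"name": "move_arm", "arguments": {"motion": [[0,0,0,-0.0375,-0.0125,0.0063,0.07],[0,0,0,-0.075,-0.025,0.0125,0.06],[0,0,0,-0.075,-0.025,0.05,0.06],[0,0,0,-0.075,-0.025,0.0813,0.06],[0,0,0,-0.075,-0.025,0.0813,0.06]]}}

```text
clock: 12.4
eef_pos: [425.4, 126.0, 43.2]
tcp_rot: [3.141, 0.003, 0.007]
contact_force: [-0.3, -0.5, -0.6]
opening: 0.699
grasp_force: 0.0
```

```bash
python3 go.py 425.5 126.7 12 0
python3 - <<'E'
from h import *
c=camera_params("wrist");p,d=grab_frame("wrist");cv2.imwrite("pics/w5.png",p[:,:,::-1]);W=cloud("wrist",d,c)
m=(np.hypot(W[...,0]-425,W[...,1]-127)<35)
for a,b in((7,14),(24,32)):
    q=W[m&(W[...,2]>a)&(W[...,2]<b)]
    r=cv2.minAreaRect(q[:,:2].astype(np.float32));print(len(q),np.round(r[0],1),np.round(r[1],1))
E
```

```text
turn [0.001 0.003 0.007] shift [ 0.0002 -0.0007  0.0312] at [425.4 126.   43.2] t 12.4
2919 [426.7 127.4] [51.5 52.1]
1850 [426.9 127.1] [27.5 27.3]
```

View pics/w5.png

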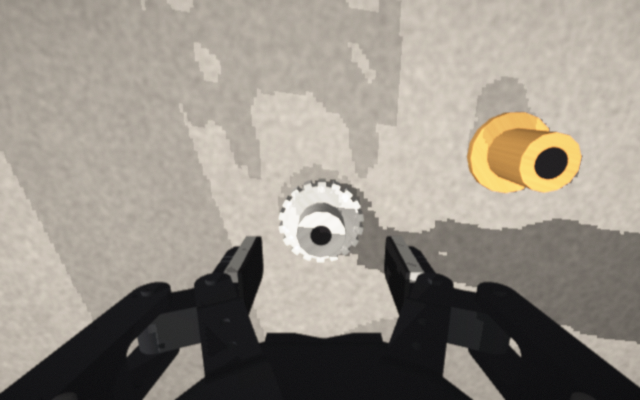

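The gear's hub at (320,235) is centred between the pads and the bushing is at (545,160). Now descending to just above the toothed disc to grip the hub.

Scaled: 0.03 m is 0.0375, -0.001 m is -0.0013.

Call:
{"name": "move_arm", "arguments": {"motion": [[0,0,0,0.0013,-0.0013,0.025,0.06],[0,0,0,0.0013,-0.0013,0.0375,0.06],[0,0,0,0.0013,-0.0013,0.0375,0.05],[0,0,0,0.0013,-0.0013,0.0375,0.022],[0,0,0,0.0013,-0.0013,0.0375,0.022],[0,0,0,0.0013,-0.0013,0.0375,0.022],[0,0,0,0.0013,-0.0013,0.0375,0.022]]}}

```text
clock: 13.32
eef_pos: [428.0, 127.5, 15.3]
tcp_rot: [-3.141, -0.001, 0.007]
contact_force: [-2.3, -0.3, 9.9]
opening: 0.292
grasp_force: 78.0
```

```bash
python3 go.py 625 206.1 110 7; python3 -c "
import numpy as np
a=np.radians(7)
for n,y in(('gear',-28),('punch',33)): print(n,621.5-y*np.sin(a),233.9+y*np.cos(a))"
```

```text
turn [-0.    -0.001 -0.116] shift [ 0.1976 -0.0773 -0.0945] at [428.  127.5  15.3] t 13.32
gear 624.9123416153441 206.108707754043
punch 617.4783116676301 266.6540230041636
```

Scaled: 0.18 m is 0.225, 0.15 m is 0.1875, -0.116 rad is -0.0369.

Call:
{"name": "move_arm", "arguments": {"motion": [[0,0,0,0,0,0,0.02],[0,0,0,0,0,-0.0375,0.02],[0,0,0,0,0,-0.0938,0.02],[0,0,-0.0095,0.0375,-0.015,-0.1188,0.02],[0,0,-0.0191,0.0875,-0.0338,-0.1188,0.02],[0,0,-0.0286,0.1375,-0.0538,-0.1188,0.02],[0,0,-0.0369,0.1875,-0.0738,-0.1188,0.02],[0,0,-0.0369,0.225,-0.0875,-0.1188,0.02]], "grip_force": 100}}

```text
clock: 14.32
eef_pos: [608.6, 199.2, 109.6]
tcp_rot: [-3.141, -0.001, 0.123]
contact_force: [-0.4, -0.7, -1.8]
opening: 0.279
grasp_force: 98.6
```

```bash
python3 go.py 625 206.1 21 7
python3 - <<'E'
from h import *
p,d=grab_frame("wrist");cv2.imwrite("pics/w6.png",p[:,:,::-1])
E
```

```text
turn [-0.    -0.001  0.001] shift [ 0.0171 -0.0048  0.0886] at [608.6 199.2 109.6] t 14.32
```

View pics/w6.png

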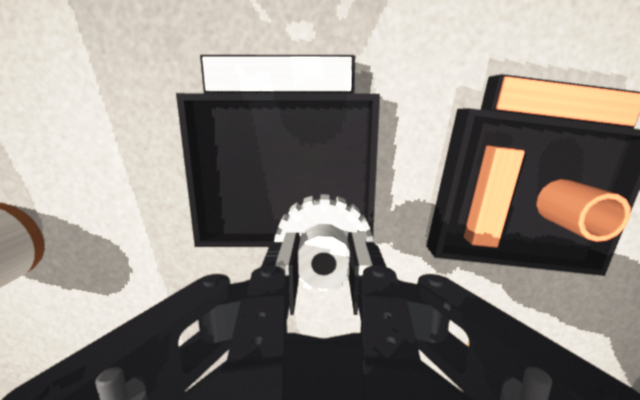

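The gear is held level at (323,240), hub up. The bar (495,195) and tube (585,210) lie side by side in the copper tray. Lowering the gear.

Scaled: 0.084 m is 0.105, 0.075 m is 0.0938.

Call:
{"name": "move_arm", "arguments": {"motion": [[0,0,0,0.0213,-0.0063,0.0125,0.02],[0,0,0,0.0213,-0.0063,0.0375,0.02],[0,0,0,0.0213,-0.0063,0.0688,0.02],[0,0,0,0.0213,-0.0063,0.0938,0.02],[0,0,0,0.0213,-0.0063,0.105,0.02],[0,0,0,0.0213,-0.0063,0.105,0.02],[0,0,0,0.0213,-0.0063,0.105,0.02]]}}

```text
clock: 15.25
eef_pos: [623.9, 205.8, 26.0]
tcp_rot: [-3.141, -0.001, 0.123]
contact_force: [0.4, -0.3, -1.4]
opening: 0.282
grasp_force: 98.7
```

Call:
{"name": "move_arm", "arguments": {"motion": [[0,0,0,0,0,0.0025,0.02],[0,0,0,0,0,0.005,0.02],[0,0,0,0,0,0.0069,0.02],[0,0,0,0,0,0.0069,0.02]]}}

```text
clock: 15.75
eef_pos: [623.5, 205.6, 20.5]
tcp_rot: [-3.142, -0.0, 0.123]
contact_force: [-2.0, -0.9, 4.9]
opening: 0.28
grasp_force: 100.1
```

Scaled: -0.09 m is -0.1125, -0.08 m is -0.1, 0.122 rad is 0.0388.

Call:
{"name": "move_arm", "arguments": {"motion": [[0,0,0,0,0,0,0.03],[0,0,0,0,0,0,0.034],[0,0,0,0,0,0,0.038],[0,0,0,0,0,-0.0375,0.038],[0,0,0,0,0,-0.1,0.05],[0,0,0.0127,-0.0375,0.025,-0.1125,0.0854],[0,0,0.0255,-0.075,0.05,-0.1125,0.0854],[0,0,0.0388,-0.1125,0.075,-0.1125,0.0854]]}}

```text
clock: 16.75
eef_pos: [540.7, 134.5, 110.1]
tcp_rot: [-3.141, -0.001, -0.0]
contact_force: [-0.0, 0.1, 0.1]
opening: 0.999
grasp_force: 0.0
```

```bash
python3 go.py 469 15 90 0
```

```text
turn [-0.    -0.001 -0.   ] shift [-0.0716  0.1195  0.02  ] at [540.7 134.5 110.1] t 16.75
```

Scaled: 0.1195 m is 0.1494, -0.0716 m is -0.0895.

Call:
{"name": "move_arm", "arguments": {"motion": [[0,0,0,-0.03,0.05,0,0.0854],[0,0,0,-0.06,0.1,0,0.0854],[0,0,0,-0.0895,0.1494,0.0125,0.0854],[0,0,0,-0.0895,0.1494,0.025,0.0854],[0,0,0,-0.0895,0.1494,0.025,0.0854]]}}

```text
clock: 17.38
eef_pos: [470.1, 15.6, 89.5]
tcp_rot: [-3.141, 0.0, -0.0]
contact_force: [0.2, -0.1, -0.6]
opening: 0.999
grasp_force: 0.0
```

```bash
python3 go.py 469 15 10 0
python3 - <<'E'
from h import *
c=camera_params("wrist");p,d=grab_frame("wrist");cv2.imwrite("pics/w7.png",p[:,:,::-1]);W=cloud("wrist",d,c)
m=(np.hypot(W[...,0]-469,W[...,1]-15)<40)
for a,b in((4,9),(34,42)):
    q=W[m&(W[...,2]>a)&(W[...,2]<b)]
    r=cv2.minAreaRect(q[:,:2].astype(np.float32));print(len(q),np.round(r[0],1),np.round(r[1],1))
E
```

```text
turn [-0.  0. -0.] shift [-0.0011  0.0006  0.0795] at [470.1  15.6  89.5] t 17.38
1219 [473.1  15.6] [40.5 46.6]
1468 [469.8  15.4] [29.8 28.4]
```

Scaled: 0.079 m is 0.0988, 0.07 m is 0.0875.

Call:
{"name": "move_arm", "arguments": {"motion": [[0,0,0,0,0,0.05,0.07],[0,0,0,0,0,0.0875,0.06],[0,0,0,0,0,0.0988,0.06],[0,0,0,0,0,0.0988,0.05],[0,0,0,0,0,0.0988,0.022],[0,0,0,0,0,0.0988,0.022],[0,0,0,0,0,0.0988,0.022],[0,0,0,0,0,0.0988,0.022]], "grip_force": 80}}

```text
clock: 18.42
eef_pos: [470.9, 15.8, 12.1]
tcp_rot: [-3.141, -0.002, 0.001]
contact_force: [-0.6, 2.5, 7.4]
opening: 0.322
grasp_force: 78.4
```

```bash
python3 go.py 604.7 -211.6 110 4.6
```

```text
turn [-0.    -0.002 -0.08 ] shift [ 0.1339  0.2274 -0.0976] at [470.9  15.8  12.1] t 18.43
```

Scaled: 0.227 m is 0.2838, 0.193 m is 0.2413, -0.08 rad is -0.0255.

Call:
{"name": "move_arm", "arguments": {"motion": [[0,0,0,0,0,-0.0375,0.022],[0,0,0,0,0,-0.0938,0.022],[0,0,-0.0064,0.0188,0.0313,-0.1188,0.022],[0,0,-0.0127,0.05,0.085,-0.1188,0.022],[0,0,-0.0191,0.0813,0.1375,-0.1188,0.022],[0,0,-0.0255,0.1125,0.1913,-0.1188,0.022],[0,0,-0.0255,0.1413,0.2413,-0.1188,0.022],[0,0,-0.0255,0.1675,0.2838,-0.1188,0.022]]}}

```text
clock: 19.42
eef_pos: [604.7, -213.1, 106.5]
tcp_rot: [3.141, -0.001, 0.08]
contact_force: [0.2, -0.5, -3.8]
opening: 0.326
grasp_force: 79.4
```

```bash
python3 go.py 604.7 -211.6 17 4.6
```

```text
turn [ 0.    -0.001 -0.   ] shift [ 0.     -0.0016  0.0895] at [ 604.7 -213.1  106.5] t 19.43
```

Scaled: 0.084 m is 0.105, 0.077 m is 0.0963.

Call:
{"name": "move_arm", "arguments": {"motion": [[0,0,0,0,0,0.025,0.022],[0,0,0,0,0,0.05,0.022],[0,0,0,0,0,0.075,0.022],[0,0,0,0,0,0.0963,0.022],[0,0,0,0,0,0.105,0.022],[0,0,0,0,0,0.105,0.022],[0,0,0,0,0,0.105,0.022]]}}

```text
clock: 20.3
eef_pos: [604.6, -211.5, 22.4]
tcp_rot: [3.141, -0.001, 0.081]
contact_force: [0.9, 0.1, -2.6]
opening: 0.331
grasp_force: 79.7
```

Scaled: 0.0055 m is 0.0069, 0.004 m is 0.005.

Call:
{"name": "move_arm", "arguments": {"motion": [[0,0,0,0,0,0.0025,0.022],[0,0,0,0,0,0.005,0.022],[0,0,0,0,0,0.0069,0.022],[0,0,0,0,0,0.0069,0.022]]}}

```text
clock: 20.8
eef_pos: [604.2, -211.5, 17.2]
tcp_rot: [3.142, -0.0, 0.081]
contact_force: [-3.2, 0.9, 6.2]
opening: 0.326
grasp_force: 81.0
```

Scaled: -0.12 m is -0.15, -0.095 m is -0.1188, 0.24 rad is 0.0764.

Call:
{"name": "move_arm", "arguments": {"motion": [[0,0,0,0,0,0,0.034],[0,0,0,0,0,0,0.038],[0,0,0,0,0,0,0.042],[0,0,0,0,0,-0.0375,0.042],[0,0,0,0,0,-0.1,0.05],[0,0,0.0255,-0.05,-0.0125,-0.1188,0.0854],[0,0,0.0509,-0.1,-0.025,-0.1188,0.0854],[0,0,0.0764,-0.15,-0.0375,-0.1188,0.0854]]}}

```text
clock: 21.8
eef_pos: [481.0, -191.0, 111.6]
tcp_rot: [3.141, -0.001, -0.162]
contact_force: [-0.3, -1.2, -0.6]
opening: 0.999
grasp_force: 0.0
```

```bash
python3 go.py 416.6 -154.2 100 -9
```

```text
turn [ 0.    -0.001 -0.005] shift [-0.0695 -0.0259  0.0115] at [ 481.  -191.   111.6] t 21.8
```

Scaled: -0.0695 m is -0.0869, -0.035 m is -0.0438.

Call:
{"name": "move_arm", "arguments": {"motion": [[0,0,0,-0.0438,-0.0163,0,0.0854],[0,0,0,-0.0869,-0.0325,0.015,0.0854],[0,0,0,-0.0869,-0.0325,0.015,0.0854],[0,0,0,-0.0869,-0.0325,0.015,0.0854]]}}

```text
clock: 22.3
eef_pos: [418.7, -154.9, 99.8]
tcp_rot: [3.141, -0.002, -0.159]
contact_force: [0.1, 0.2, 0.2]
opening: 1.001
grasp_force: 0.0
```

```bash
python3 go.py 416.6 -154.2 5 -9
python3 - <<'E'
from h import *
c=camera_params("wrist");p,d=grab_frame("wrist");cv2.imwrite("pics/w8.png",p[:,:,::-1]);W=cloud("wrist",d,c)
q=W[(np.hypot(W[...,0]-420,W[...,1]+155)<60)&(W[...,2]>6)&(W[...,2]<25)]
r=cv2.minAreaRect(q[:,:2].astype(np.float32));print(len(q),np.round(r[0],1),np.round(r[1],1),r[2])
E
```

```text
turn [ 0.    -0.002 -0.002] shift [-0.0023 -0.0004  0.0948] at [ 418.7 -154.9   99.8] t 22.3
2618 [ 425.9 -156.3] [20.  84.1] 80.66938781738281
```

View pics/w8.png

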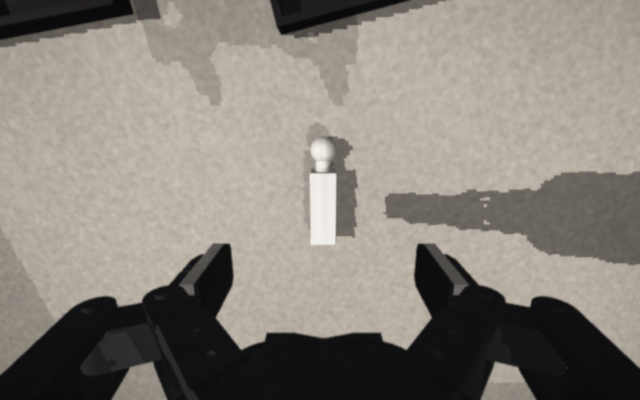

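The punch at (322,195) is centred and aligned, ball forward. I descend and grip near its centre of mass.

Scaled: 0.096 m is 0.12, 0.085 m is 0.1063.

Call:
{"name": "move_arm", "arguments": {"motion": [[0,0,0,0,0,0.0625,0.07],[0,0,0,0,0,0.1063,0.06],[0,0,0,0,0,0.12,0.05],[0,0,0,0,0,0.12,0.04],[0,0,0,0,0,0.12,0.014],[0,0,0,0,0,0.12,0.014],[0,0,0,0,0,0.12,0.014],[0,0,0,0,0,0.12,0.014]]}}

```text
clock: 23.35
eef_pos: [418.7, -154.9, 4.7]
tcp_rot: [3.141, -0.003, -0.159]
contact_force: [-1.4, -0.2, 7.4]
opening: 0.21
grasp_force: 79.2
```

```bash
python3 go.py 609.5 265.6 110 7
```

```text
turn [ 0.001 -0.003 -0.281] shift [ 0.122  -0.4454 -0.1052] at [ 418.7 -154.9    4.7] t 23.35
```

Scaled: -0.238 m is -0.2975, -0.194 m is -0.2425, -0.24 rad is -0.0764.

Call:
{"name": "move_arm", "arguments": {"motion": [[0,0,0,0,0,-0.0375,0.014],[0,0,0,0,0,-0.1,0.014],[0,0,-0.0127,0.0075,-0.0275,-0.1313,0.014],[0,0,-0.0255,0.0213,-0.0775,-0.1313,0.014],[0,0,-0.0382,0.0363,-0.1325,-0.1313,0.014],[0,0,-0.0509,0.0513,-0.1875,-0.1313,0.014],[0,0,-0.0637,0.0663,-0.2425,-0.1313,0.014],[0,0,-0.0764,0.0813,-0.2975,-0.1313,0.014]]}}

```text
clock: 24.35
eef_pos: [520.1, 71.7, 109.2]
tcp_rot: [3.142, -0.001, 0.082]
contact_force: [1.0, -0.7, -2.3]
opening: 0.213
grasp_force: 79.0
```

```bash
python3 go.py 609.5 265.6 110 7
```

```text
turn [ 0.    -0.001 -0.04 ] shift [ 0.1051 -0.1859 -0.0007] at [520.1  71.7 109.2] t 24.35
```

Scaled: -0.186 m is -0.2325, -0.16 m is -0.2, -0.04 rad is -0.0127.

Call:
{"name": "move_arm", "arguments": {"motion": [[0,0,-0.0064,0.025,-0.0438,0,0.014],[0,0,-0.0127,0.0563,-0.1,0,0.014],[0,0,-0.0127,0.0875,-0.155,0,0.014],[0,0,-0.0127,0.1125,-0.2,0,0.014],[0,0,-0.0127,0.1313,-0.2325,0,0.014],[0,0,-0.0127,0.1313,-0.2325,0,0.014],[0,0,-0.0127,0.1313,-0.2325,0.0375,0.014],[0,0,-0.0127,0.1313,-0.2325,0.0375,0.014]]}}

```text
clock: 25.35
eef_pos: [606.9, 262.5, 76.7]
tcp_rot: [3.14, 0.004, 0.121]
contact_force: [-0.1, -0.5, -1.9]
opening: 0.212
grasp_force: 78.8
```

```bash
python3 go.py 609.5 265.6 15 7
python3 - <<'E'
from h import *
p,d=grab_frame("wrist");cv2.imwrite("pics/w9.png",p[:,:,::-1])
E
```

```text
turn [ 0.001  0.004 -0.002] shift [ 0.0032 -0.0028  0.0617] at [606.9 262.5  76.7] t 25.35
```

View pics/w9.png

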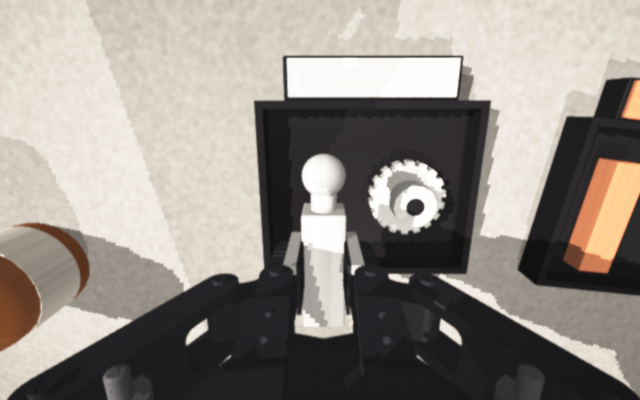

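The punch is held level at (323,230) over the steel tray's left half. The gear lies flat in the right half (408,195) with clear space between. Lowering.

Scaled: 0.061 m is 0.0763, 0.055 m is 0.0688.

Call:
{"name": "move_arm", "arguments": {"motion": [[0,0,0,0.0013,-0.0013,0.025,0.014],[0,0,0,0.0013,-0.0013,0.05,0.014],[0,0,0,0.0013,-0.0013,0.0688,0.014],[0,0,0,0.0013,-0.0013,0.0763,0.014],[0,0,0,0.0013,-0.0013,0.0763,0.014],[0,0,0,0.0013,-0.0013,0.0763,0.014]]}}

```text
clock: 26.15
eef_pos: [610.4, 265.4, 17.8]
tcp_rot: [-3.141, -0.001, 0.121]
contact_force: [0.2, 0.1, -2.0]
opening: 0.21
grasp_force: 78.9
```

Scaled: 0.008 m is 0.01, 0.006 m is 0.0075.

Call:
{"name": "move_arm", "arguments": {"motion": [[0,0,0,0,0,0.0038,0.014],[0,0,0,0,0,0.0075,0.014],[0,0,0,0,0,0.01,0.014],[0,0,0,0,0,0.01,0.014],[0,0,0,0,0,0.01,0.014]]}}

```text
clock: 26.78
eef_pos: [609.9, 265.1, 9.8]
tcp_rot: [3.142, 0.0, 0.121]
contact_force: [-2.8, -1.6, 5.3]
opening: 0.21
grasp_force: 79.8
```

Scaled: -0.17 m is -0.2125, -0.15 m is -0.1875.

Call:
{"name": "move_arm", "arguments": {"motion": [[0,0,0,0,0,0,0.022],[0,0,0,0,0,0,0.026],[0,0,0,0,0,0,0.03],[0,0,0,0,0,-0.0375,0.03],[0,0,0,0,0,-0.1,0.03],[0,0,0,-0.05,0,-0.15,0.03],[0,0,0,-0.1125,0,-0.1875,0.03],[0,0,0,-0.175,0,-0.2125,0.03]]}}

```text
clock: 27.78
eef_pos: [470.2, 248.3, 180.7]
tcp_rot: [-3.141, -0.002, 0.12]
contact_force: [-0.1, 0.8, 0.0]
opening: 0.351
grasp_force: 0.0
```

Run:
```python
from h import *
p,d=grab_frame("side");cv2.imwrite("pics/s9.png",cv2.resize(p[90:310,240:440,::-1],None,fx=2.7,fy=2.7,interpolation=cv2.INTER_CUBIC))
p,d=grab_frame("top");blobs(cloud("top",d),d,4)
```

```text
px [236. 159.] n 1582 rect [639.6 240.9] [155.9 153.4] ang 7.0 z [ 4.4 16.3 26.9]
px [302. 158.] n 1454 rect [642.2  30.8] [145.7 145.6] ang 0.2 z [ 4.3 16.6 25.8]
px [381. 168.] n 1505 rect [ 618.3 -208.6] [147.6 149.9] ang 4.7 z [ 4.3 10.9 36.7]
```

View pics/s9.png

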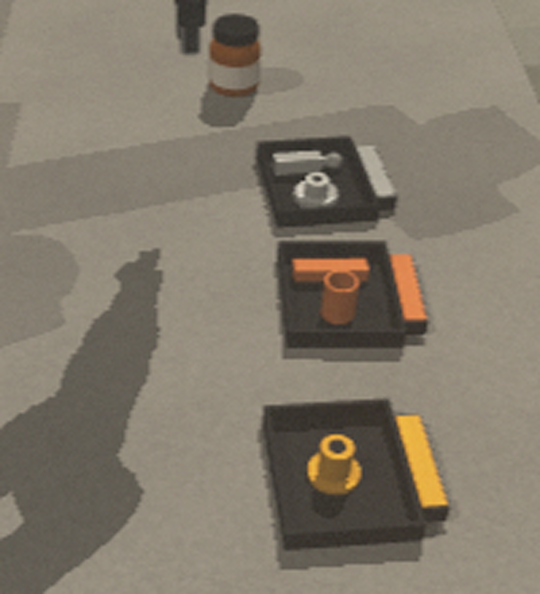

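All five pieces sit on the tray floors, separated and the right way up: punch (305,160), gear (317,187), bar (330,269), tube (340,297), bushing (335,463). Handing in.

```bash
python3 -c "
from rig import order
print(order.sign_off())"
```

```text
the job is handed in; nothing more can be done
None
```

All five pieces are in the trays for their metals, upright and not touching; the arm never went near the jar or hammer. I handed the job in at about 28 s, and no verdict came back.

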